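Isolate the bench supply: draw the interlock bolt with the hook rod and switch off

TASK

Switch the bench supply off at the isolator. Its terminals are exposed, so use the insulated hook rod, not the gripper, to reach under the clear guard and pull the interlock bolt all the way out towards the open side; then turn the bar handle on top clockwise to its off stop. Finish with the hook rod lying on the worktop, clear of the isolator, and leave the glassware, the bottle and the timer as they stand.

Things in the scene. Friction and masses are not known exactly. Their poses are not given: they have to be found in the camera images.
- isolator: fixed grey isolator, 145 (x) x 128 (y) x 96 mm high without its handle. Origin: on the worktop right under the switch axis; x points away from the open side, y to the left seen from the open side, z up. Base plate x -105 to +40, top at z 20. Grey switch housing x -36 to +38, top at z 96. The clear guard stands in front of the housing
- guard_mouth (a point): middle of the clear guard's open front, at isolator x -104, y 0, z 56. Roof back to x -36, z 92 to 96; side walls 4 mm thick, y +-60 to +-64. Inside, the bolt runs along y = 0; a black terminal block with brass screws stands at y +33 to +55, x -93 to -39, top z 40. Rails beside the bolt (y +-13) reach z 30; the space at y below -13 is empty above the base plate (z 20)
- bolt (a joint): interlock bolt, 0 = locked (its tip in the notch of the switch disc), grows to 0.026 m (stop) as it is pulled along the isolator's -x. Stays where it is left; about 2 N to slide. It blocks the handle until it is drawn about 11 mm
- bolt_post (a point): upright steel post on the bolt, 10 mm diameter (head 13 mm), standing from z 32 to z 74 above the worktop; this point is on its axis at z 72. With the bolt locked its axis is at x = -64, y = 0 of the isolator, 23 mm of free room between it and the housing behind it
- switch (a joint): rotary switch, rad: 0 = on (bar along the isolator's x axis), 1.047 (stop) = off, growing clockwise seen from above. Over-centre spring: it snaps to the nearer stop; needs about 0.12 N m to leave a stop. It turns only with the bolt drawn
- switch_bar (a point): centre of the black bar handle on top of the switch, on the switch axis, 121 mm above the worktop. Bar 90 mm long, 16 mm thick, 32 mm high (z 105 to 137); under it a 46 mm collar on the housing top (z 96). This point's x axis runs along the bar and turns with it
- switch_nose (a point): the end of the bar that carries a white line, 45 mm from its centre; it points to the open side when on
- hook_rod: loose insulated hook rod, 164 mm long, 90 g, lying flat. Origin: centre of its grey grip (80 x 18 wide x 26 mm high; 13 mm above the worktop when lying). x runs from the grip along the white 8 mm thick shaft, at the grip's mid height, to the bend at x = 120 (centre line); there the hook turns square to +y (left) at the same height, tip at y = 28. z up
- hook_mid (a point): point on the hook's side arm, at x = 120, y = 14 of the rod, meant to bear on the post
- flask: conical glass flask, 84 mm wide, 187 mm high, origin at its foot's centre; leave alone
- beaker: glass beaker standing on its rim, 72 mm wide, 99 mm high, origin at its foot's centre; leave alone
- white_bottle: white plastic bottle with lid, 48 mm wide, 83 mm high, origin at its foot's centre; leave alone
- bench_timer: flat timer, 62 x 62 x 16 mm, origin at its underside's centre; leave alone
Things that resemble listed ones, but are neither listed nor needed, are in the scene too. Several things have the shape of the hook_rod; the one meant has the colours described above. There is more than one size of the isolator; the one meant has the size given above.

How it is judged:
On the way, in this order (a step that is already met when the one before it is completed fails the run):
1. the bolt is pulled out to within 4 mm of its stop (value of joint bolt above 0.022 m), for 0.1 s.
2. the switch is turned to off (value of joint switch above 0.95 rad), for 0.2 s.
At the end, for the whole second after the job is handed in: the switch stands at off (over 0.95 rad), the bolt is still drawn (over 20 mm), and the hook rod lies still and flat on the worktop (grip centre under 20 mm, hook under 30 mm high), not touching the isolator (value of joint switch above 0.95 rad and value of joint bolt above 0.02 m and height (world z) of hook_rod below 0.02 m and height (world z) of hook_mid below 0.03 m and linear speed of hook_rod below 0.02 m/s and contact force between hook_rod and isolator below 0.05 N).
It fails at once if the gripper or arm touches the bolt or its post (contact force between any of the fingers, the arm and bolt above 0.3 N).
It fails at once if the flask, beaker, bottle or timer is moved more than 30 mm or tipped (distance of any of flask, beaker, white_bottle, bench_timer from where it was at the start of the episode above 0.03 m or angle between any of flask, beaker, white_bottle's own z axis and vertical above 0.4 rad).
It fails at once if the switch is forced with the bolt in (value of joint switch above 0.4 rad and value of joint bolt below 0.01 m).
It also fails if it takes over 58 s, if anything falls off the work surface, if the arm or the gripper's body presses on something with over 40 N, if the wrist force passes 120 N, or if a joint passes its speed limit or range.

ROBOT

A 6-joint arm with a two-finger parallel gripper is mounted at the origin on the work surface; the furniture and walls round the work are solid. World frame = base frame: x ahead of the robot, y to its left, z up, the work surface at z = 0. Lengths are in m, angles in rad, forces in N, time in s.
With the tool pointing down it reaches from about 0.4 to 0.825 m from the base axis. Payload 7 kg.
Tool frame: the origin (TCP) lies at the very end of the fingers, on their centre line; the grasp point (between the pads) lies grip_depth behind it (grip_depth is the distance from the TCP to the grasp point, in m); z points along the fingers, y is the line along which they close (so a half turn about z gives the same grasp; the last joint's range is limited). The gripper opens to 88 mm and grips with 3 to 60 N. Pads are 19 mm wide; open, the fingers measure 130 mm over their backs; the gripper's body (78 mm by 193 mm) begins 47 mm behind the grasp point.
Start: joints at [1.452, 0.359, 0.012, 0, -1.224, -0.288], TCP at [0.267, 0.62, 0.227] pointing down, gripper open.
Joint ranges: [-3.07, 3.07], [-1.43, 2.12], [-1.02, 1.25], [-3.03, 1.67], [-3.05, -0], [-3.03, 3.03]. Speed limits (rad/s): [2.39, 2.39, 3.01, 3.14, 3.14, 3.14].

INTERFACE

Orientations are given as a unit quaternion [w, x, y, z].
In Python, from rig import * gives the robot as it stands. The module is installed in compiled form; this text tells all that it offers.
- The arm moves only by the tool move_arm, never from a script. Its argument "commands" is a list of rows, each an object of numbers: "tx", "ty", "tz": the shift along the world's x, y, z in mm; "wx", "wy", "wz": the turn, a rotation vector about the world's x, y, z in degrees; "jaw": the opening, from 0 (shut) to 1 (fully open). A call has 1 to 5 rows; each row shifts and turns the commanded pose from where the row before left it; what a row does not reach is not made up. A row lasts 1/8 s, in which the tool goes at most 62.5 mm and 10.7 degrees, less where a joint would pass 70% of its speed; a pose out of reach is approached as far as the arm can. A call with a gripper value outside its range is refused whole. The fingers move at their own pace and stop on an object; "newtons" is the grip in N (left out, the last holds). Time passes only in rows, so rows that do not move let the fingers close. It gives the time, the measured TCP pose, the force, the opening and the grip force at its end, in the units of the state.
- get_state(): the state, without advancing time (a new reading comes with each control period).
- read_camera(name): name is "scene" or "side" or "wrist"; returns a dict with "image" (400x640x3 uint8, blue, green, red), "range_z" (400x640 float32, m along the optical axis (not along the pixel's ray), 0 where there is no reading), "fovy" (degrees; the focal length in pixels is half the picture's height over the tangent of half this angle, whatever the lens; pixels are square), "cx", "cy" (the principal point, pixels), "k1" (the pictures are not rectified: a ray, as slopes to the right and down, at radius r is drawn at 1 + k1 r^2 times it, then the intrinsics apply), "extrinsics" (4x4, takes a point from camera to world coordinates); the wrist camera has in their place "hand_eye" (4x4, takes a point from camera to tool coordinates, whose origin is the TCP and whose axes are the flange's). Camera axes: x right, y up, looking along -z (the intrinsics and any distortion apply to the point x, -y, -z); pixel columns grow to the right and rows downward; lengths in m; the calibration is good to about 2 mm. A picture is of the moment at which its call begins: read the wrist's pose just before it.
- sign_off(): hands the job in; it is judged then, once.
The state is a dict: "time_s": time; "q": joint angles; "qd": joint speeds; "joint_torque": joint torques, N m; "tcp_pos": TCP position; "tcp_rot": TCP orientation; "contact_force": force on the tool from outside, world axes, zero at the start; "ft_torque": the same for the moment, N m; "grip_width": finger opening in m; "grasp_force": force on a finger pad.
Only numpy, scipy, OpenCV 4.12 (cv2) and the standard library are available. Lean on these libraries where they do the work, as an engineer would, in place of code of your own. Each camera call takes 0.05 s, during which the arm holds its last target. There are 200 camera calls.

## Working session

There is one attempt and no reset: what is moved stays moved. The work goes in short steps, Python scripts to look and compute and a tool call to move; the robot and the scene stay as the last step left them, time stands still between calls to the robot, and variables do not carry over. Pictures are saved under pics/ and viewed, at most 10 in all, crops included, and the job is handed in when it is done.

Besides the shell and the picture viewer there is one more tool, called after "Request:" as name(argument=value, ...), one argument or row to a line, values as JSON. move_arm: Moves the arm, as the interface text tells. Its arguments: {"type":"object","properties":{"commands":{"type":"array","items":{"type":"object","properties":{"tx":{"type":"number"},"ty":{"type":"number"},"tz":{"type":"number"},"wx":{"type":"number"},"wy":{"type":"number"},"wz":{"type":"number"},"jaw":{"type":"number"}}}},"newtons":{"type":"number"}},"required":["commands"]}

```bash
mkdir -p pics
cat > h.py <<'E'
from rig import *
import numpy as np, cv2
from scipy.spatial.transform import Rotation as R
def T(s):
    M=np.eye(4); q=s["tcp_rot"]; M[:3,:3]=R.from_quat([q[1],q[2],q[3],q[0]]).as_matrix(); M[:3,3]=s["tcp_pos"]; return M
def grab(n):
    s=get_state(); c=read_camera(n)
    c["M"]=c["extrinsics"] if n!="wrist" else T(s)@np.array(c["hand_eye"])
    np.savez("%s.npz"%n,**{k:np.array(v) for k,v in c.items()}); return c
def load(n): return dict(np.load("%s.npz"%n))
def cloud(c):
    h,w=c["range_z"].shape; f=h/2/np.tan(np.radians(c["fovy"])/2)
    u,v=np.meshgrid(np.arange(w),np.arange(h)); x=(u-c["cx"])/f; y=(v-c["cy"])/f
    a,b=x.copy(),y.copy()
    for _ in range(8):
        k=1+c["k1"]*(a*a+b*b); a,b=x/k,y/k
    z=c["range_z"]; P=np.stack([a*z,-b*z,-z,np.ones_like(z)],-1)
    W=(P@np.array(c["M"]).T)[...,:3]; W[z==0]=np.nan; return W
E
python3 - <<'E'
from h import *
for n in("scene","side"):
    c=grab(n); cv2.imwrite(f"pics/{n}0.png",c["image"]); print(n,c["fovy"],c["k1"],np.round(c["M"],3).tolist())
print(get_state()["time_s"])
E
```

```text
scene 46.251122571379696 -0.11513475979789745 [[0.776, 0.457, -0.435, 0.012], [-0.63, 0.566, -0.531, -0.615], [0.003, 0.686, 0.727, 0.99], [0.0, 0.0, 0.0, 1.0]]
side 54.901482128089505 0.014082916710519748 [[0.975, 0.107, -0.195, 0.306], [-0.223, 0.488, -0.844, -0.907], [0.005, 0.866, 0.5, 0.665], [0.0, 0.0, 0.0, 1.0]]
0.1
```

View pics/scene0.png

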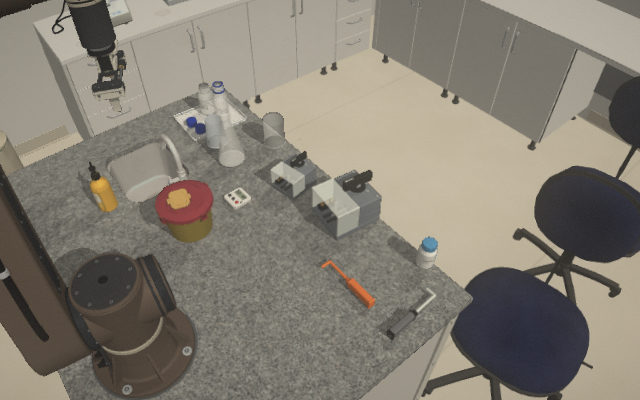

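View pics/side0.png

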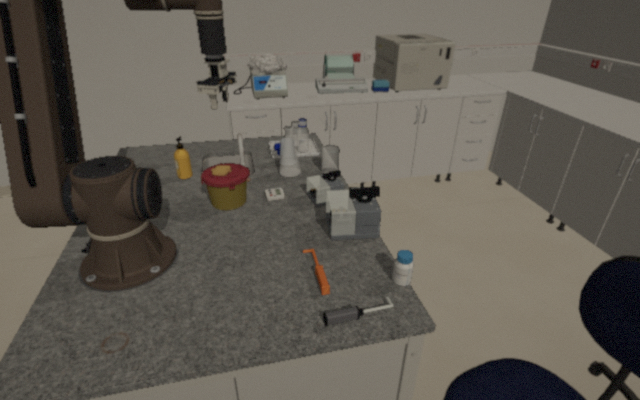

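The scene picture shows two isolators: a small one at (290,177) and a large one at (347,205). It also shows two rods: an orange one at (348,283) and a grey/white one at (410,313). By the description I want the larger isolator and the grey/white rod, which I'll check in a close crop and measure.

Run:
```python
from h import *
c=load("scene"); W=cloud(c); im=c["image"]
a=cv2.resize(im[150:350,255:475],None,fx=3.6,fy=3,interpolation=cv2.INTER_CUBIC)
a=cv2.resize(im[150:350,250:450],(600,600),interpolation=cv2.INTER_CUBIC)
cv2.imwrite("pics/crop1.png",a)
# topdown map colored, 1mm/px from both cameras
X0,X1,Y0,Y1=.25,.85,-.35,.25
out=np.zeros((600,600,3),np.uint8);zb=np.full((600,600),-1.)
for n in("scene","side"):
    c=load(n);W=cloud(c);P=W.reshape(-1,3);C=c["image"].reshape(-1,3)
    ok=np.isfinite(P[:,0])&(P[:,0]>X0)&(P[:,0]<X1)&(P[:,1]>Y0)&(P[:,1]<Y1)&(P[:,2]<.25)
    for p,col in zip(P[ok],C[ok]):
        i=int((X1-p[0])*1000);j=int((Y1-p[1])*1000)
        sl=np.s_[max(i-1,0):i+2,max(j-1,0):j+2]
        m=zb[sl]<p[2]; out[sl][m]=col; zb[sl][m]=p[2]
cv2.imwrite("pics/top.png",out)
```

```text
(no output)
```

View pics/crop1.png

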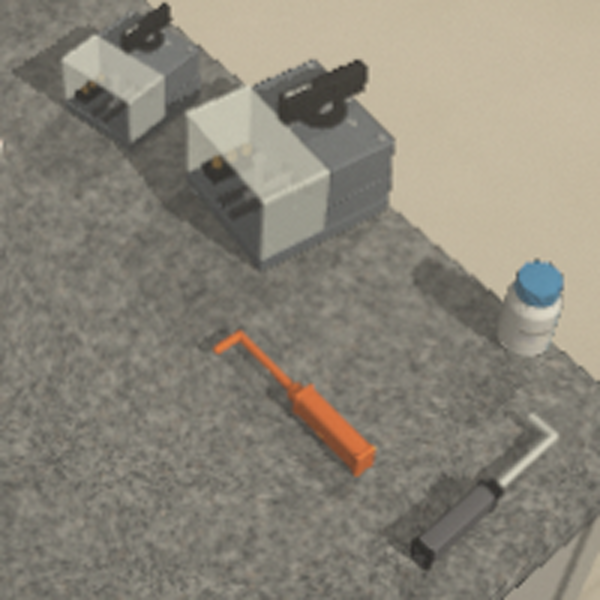

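View pics/top.png

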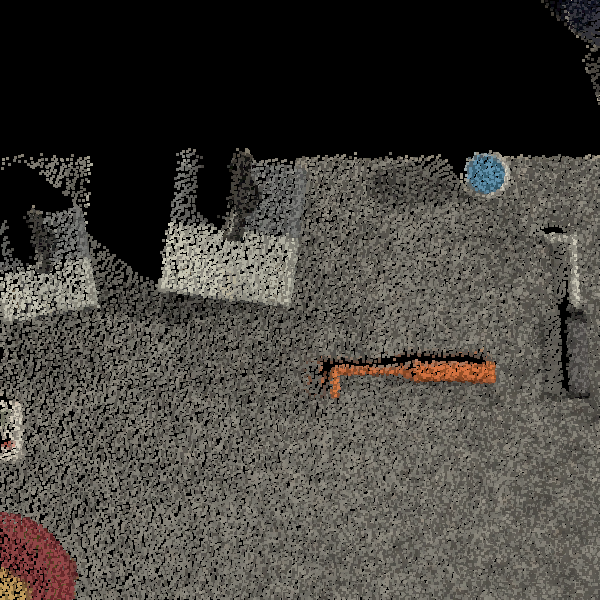

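The crop confirms the choices: the big isolator, with the guard mouth facing the robot, is at crop (290,170), and the grey/white rod is at crop (440,520) to (555,430). In the top map the isolator is at about (0.655, 0.012) with yaw about -6.6°, and the rod grip is near (0.50,-0.33). Next I'll refine both poses.

Run:
```python
from h import *
s=get_state(); print(np.round(T(s),3).tolist(),s["grip_width"])
print(np.round(load("scene")["cx"]),)
for n in("scene","side"):
    c=load(n);W=cloud(c);P=W.reshape(-1,3);C=c["image"].reshape(-1,3).astype(int)
    box=(P[:,0]>.4)&(P[:,0]<.66)&(P[:,1]<-.27)&(P[:,1]>-.39)&(P[:,2]>.008)&(P[:,2]<.05)
    Q=P[box];B=C[box].sum(1)
    g=Q[(Q[:,0]<.55)]; sh=Q[(Q[:,0]>.55)&(Q[:,0]<.605)&(B>300)]
    print(n,"grip med",np.median(g,0).round(4),"min",np.percentile(g,2,axis=0).round(4),"max",np.percentile(g,98,axis=0).round(4))
    t=g[g[:,2]>.023]; print(" top",len(t),t.mean(0).round(4),np.percentile(t,3,axis=0).round(4),np.percentile(t,97,axis=0).round(4))
    if len(sh)>5: print(" shaft",len(sh),sh.mean(0).round(4),np.polyfit(sh[:,0],sh[:,1],1))
    # bar: dark, z .105-.137
    b=(P[:,2]>.125)&(P[:,2]<.142)&(P[:,0]>.58)&(P[:,0]<.73)&(P[:,1]>-.06)&(P[:,1]<.09)&(C.sum(1)<220)
    Q=P[b]
    r=cv2.minAreaRect((Q[:,:2]*1000).astype(np.float32)); print(" bar",len(Q),r)
    b=(P[:,2]>.085)&(P[:,2]<.102)&(P[:,0]>.52)&(P[:,0]<.73)&(P[:,1]>-.08)&(P[:,1]<.12)&(C.sum(1)>330)
    Q=P[b]; print(" roof",len(Q),cv2.minAreaRect((Q[:,:2]*1000).astype(np.float32)))
    for nm,(xa,xb,ya,yb) in {"tall":(.2,.9,.1,.6)}.items():
        b=(P[:,2]>.1)&(P[:,2]<.22)&(P[:,0]>xa)&(P[:,0]<xb)&(P[:,1]>ya)&(P[:,1]<yb)
        print(" tall",P[b].min(0).round(2),P[b].max(0).round(2))
```

```text
[[0.918, -0.396, -0.0, 0.267], [-0.396, -0.918, -0.001, 0.619], [0.0, 0.002, -1.0, 0.226], [0.0, 0.0, 0.0, 1.0]] 0.0874195831651143
319.0
scene grip med [ 0.4916 -0.3295  0.0245] min [ 0.4538 -0.3378  0.0093] max [ 0.5421 -0.3183  0.0285]
 top 224 [ 0.4935 -0.3275  0.0256] [ 0.4552 -0.336   0.0232] [ 0.5321 -0.3185  0.0285]
 shaft 57 [ 0.5733 -0.3243  0.0158] [ 0.04997981 -0.35300334]
 bar 170 ((654.1738891601562, 12.226871490478516), (19.187583923339844, 87.24488830566406), 83.31617736816406)
 roof 1390 ((622.4103393554688, 17.1383056640625), (131.1806640625, 144.6276092529297), 83.57194519042969)
 tall [0.2  0.17 0.1 ] [0.68 0.53 0.19]
side grip med [ 0.4947 -0.3326  0.0235] min [ 0.4533 -0.3375  0.0089] max [ 0.5421 -0.3186  0.0278]
 top 235 [ 0.4925 -0.328   0.0257] [ 0.4549 -0.3362  0.0234] [ 0.5302 -0.3185  0.0279]
 shaft 82 [ 0.577  -0.3248  0.0155] [ 0.0476124  -0.35230988]
 bar 163 ((653.1083984375, 10.699039459228516), (22.08586883544922, 86.56649017333984), 85.02265930175781)
 roof 562 ((584.8449096679688, 23.094478607177734), (132.92991638183594, 67.37859344482422), 83.05061340332031)
 tall [0.2  0.17 0.1 ] [0.68 0.5  0.19]
```

Request:
move_arm(
  commands=[
    {"tx": 20,"ty": -20,"tz": 40},
    {"tx": 33,"ty": -34,"tz": 30},
    {"tx": 35,"ty": -40,"tz": 30},
    {"tx": 35,"ty": -40,"tz": 15},
    {"tx": 30,"ty": -45,"tz": 10,"wz": 5},
  ],
)

```text
$.commands[0]: bad value
```

```bash
python3 -c "
from h import *
s=get_state(); print(s['time_s'],np.round(s['q'],3),np.round(T(s),3).tolist())"
```

```text
0.1 [ 1.452  0.359  0.011 -0.    -1.224 -0.288] [[0.918, -0.396, -0.0, 0.267], [-0.396, -0.918, -0.001, 0.619], [0.0, 0.002, -1.0, 0.226], [0.0, 0.0, 0.0, 1.0]]
```

Request:
move_arm(
  commands=[
    {"tx": 20,"ty": -20,"tz": 40,"wx": 0,"wy": 0,"wz": 0,"jaw": 1},
    {"tx": 33,"ty": -34,"tz": 30,"wx": 0,"wy": 0,"wz": 0,"jaw": 1},
    {"tx": 35,"ty": -40,"tz": 30,"wx": 0,"wy": 0,"wz": 0,"jaw": 1},
    {"tx": 35,"ty": -40,"tz": 15,"wx": 0,"wy": 0,"wz": 0,"jaw": 1},
    {"tx": 30,"ty": -45,"tz": 10,"wx": 0,"wy": 0,"wz": 5,"jaw": 1},
  ],
  newtons=40,
)

```text
time_s: 0.72
tcp_pos: [0.421, 0.4396, 0.352]
tcp_rot: [-0.0, 0.987, -0.158, 0.0]
contact_force: [0.7, -0.0, -0.8]
grip_width: 0.0876
grasp_force: 0.0
```

```bash
python3 -c "
from h import *
s=get_state(); print(s['time_s'],np.round(s['q'],3),np.round(T(s),3).tolist())"
```

```text
0.725 [ 1.127  0.197  0.07  -0.    -1.444  0.125] [[0.95, -0.313, 0.0, 0.421], [-0.313, -0.95, 0.0, 0.44], [-0.0, -0.0, -1.0, 0.352], [0.0, 0.0, 0.0, 1.0]]
```

Request:
move_arm(
  commands=[
    {"tx": 28,"ty": -50,"tz": 0,"wx": 0,"wy": 0,"wz": 2,"jaw": 1},
    {"tx": 28,"ty": -54,"tz": 0,"wx": 0,"wy": 0,"wz": 2,"jaw": 1},
    {"tx": 25,"ty": -55,"tz": 0,"wx": 0,"wy": 0,"wz": 2,"jaw": 1},
    {"tx": 22,"ty": -56,"tz": 0,"wx": 0,"wy": 0,"wz": 2,"jaw": 1},
    {"tx": 10,"ty": -58,"tz": 0,"wx": 0,"wy": 0,"wz": 2,"jaw": 1},
  ],
)

```text
time_s: 1.35
tcp_pos: [0.5335, 0.166, 0.3509]
tcp_rot: [0.0, 0.997, -0.072, -0.0]
contact_force: [0.2, -0.5, -0.4]
grip_width: 0.0875
grasp_force: 0.0
```

Request:
move_arm(
  commands=[
    {"tx": 0,"ty": -60,"tz": 0,"wx": 0,"wy": 0,"wz": 2,"jaw": 1},
    {"tx": 0,"ty": -60,"tz": 0,"wx": 0,"wy": 0,"wz": 2,"jaw": 1},
    {"tx": -5,"ty": -60,"tz": 0,"wx": 0,"wy": 0,"wz": 2,"jaw": 1},
    {"tx": -10,"ty": -60,"tz": 0,"wx": 0,"wy": 0,"wz": 2,"jaw": 1},
    {"tx": -10,"ty": -60,"tz": 0,"wx": 0,"wy": 0,"wz": 2,"jaw": 1},
  ],
)

```text
time_s: 1.98
tcp_pos: [0.5073, -0.1339, 0.3514]
tcp_rot: [-0.0, 1.0, 0.015, -0.0]
contact_force: [1.2, 0.1, 0.7]
grip_width: 0.0878
grasp_force: 0.0
```

Request:
move_arm(
  commands=[
    {"tx": -15,"ty": -55,"tz": -20,"wx": 0,"wy": 0,"wz": 1,"jaw": 1},
    {"tx": -10,"ty": -50,"tz": -30,"wx": 0,"wy": 0,"wz": 0,"jaw": 1},
    {"tx": 0,"ty": -40,"tz": -45,"wx": 0,"wy": 0,"wz": 0,"jaw": 1},
    {"tx": 0,"ty": -20,"tz": -45,"wx": 0,"wy": 0,"wz": 0,"jaw": 1},
    {"tx": 0,"ty": 0,"tz": 0,"wx": 0,"wy": 0,"wz": 0,"jaw": 1},
  ],
)

```text
time_s: 2.6
tcp_pos: [0.4803, -0.2975, 0.2074]
tcp_rot: [-0.001, 1.0, 0.022, -0.004]
contact_force: [-0.1, 0.0, 0.7]
grip_width: 0.0876
grasp_force: 0.0
```

Run:
```python
from h import *
s=get_state(); print(s['time_s'],np.round(s['q'],3),np.round(T(s),3).tolist())
c=grab("wrist"); cv2.imwrite("pics/w1.png",c["image"]); W=cloud(c)
P=W.reshape(-1,3);C=c["image"].reshape(-1,3).astype(int)
b=(P[:,2]>.021)&(P[:,2]<.032)&(P[:,1]<-.29)&(P[:,1]>-.37)&(P[:,0]>.43)&(P[:,0]<.56)
print("grip",b.sum(),cv2.minAreaRect((P[b][:,:2]*1000).astype(np.float32)))
b=(P[:,2]>.011)&(P[:,2]<.02)&(P[:,1]<-.28)&(P[:,1]>-.36)&(P[:,0]>.55)&(P[:,0]<.605)
Q=P[b];print("shaft",b.sum(),Q.mean(0) if b.sum() else 0,np.polyfit(Q[:,0],Q[:,1],1) if b.sum()>5 else 0)
print(get_state()["grip_width"], [k for k in get_state()])
try: import rig; print(rig.grip_depth)
except Exception as e: print(e)
```

```text
2.6 [-2.090e-01  1.970e-01 -2.560e-01 -1.000e-03 -1.125e+00  1.824e+00] [[0.999, 0.044, -0.008, 0.48], [0.044, -0.999, 0.003, -0.298], [-0.007, -0.003, -1.0, 0.207], [0.0, 0.0, 0.0, 1.0]]
grip 1057 ((500.90374755859375, -325.3059387207031), (88.16024017333984, 19.18297004699707), 1.9837448596954346)
shaft 374 [ 0.57821418 -0.3222591   0.01632537] [ 0.03804667 -0.34425822]
0.08742912076222521 ['time_s', 'q', 'qd', 'joint_torque', 'tcp_pos', 'tcp_rot', 'contact_force', 'ft_torque', 'grasp_force', 'grip_width']
0.0188
```

View pics/w1.png

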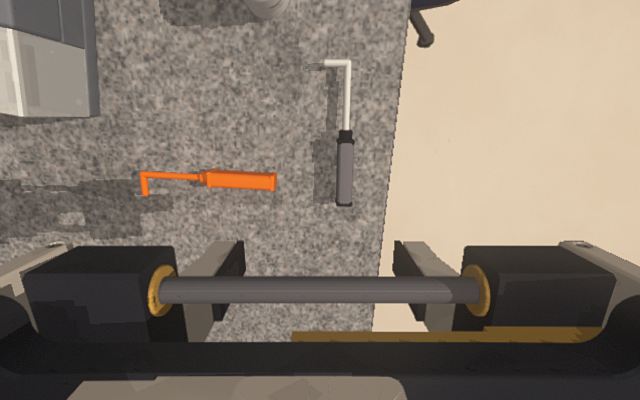

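The wrist view shows the grey grip at (345,172) and the hook arm at (335,63) pointing left. The worktop's right edge runs at column 390. I'm descending onto the grip.

Request:
move_arm(
  commands=[
    {"tx": 9,"ty": -14,"tz": -50,"wx": 0,"wy": 0,"wz": 0,"jaw": 0.6},
    {"tx": 9,"ty": -14,"tz": -50,"wx": 0,"wy": 0,"wz": 0,"jaw": 0.6},
    {"tx": 0,"ty": 0,"tz": -50,"wx": 0,"wy": 0,"wz": 0,"jaw": 0.6},
    {"tx": 0,"ty": 0,"tz": -25,"wx": 0,"wy": 0,"wz": 0,"jaw": 0.6},
    {"tx": 0,"ty": 0,"tz": 0,"wx": 0,"wy": 0,"wz": 0,"jaw": 0.6},
  ],
)

```text
time_s: 3.28
tcp_pos: [0.5014, -0.3244, 0.0365]
tcp_rot: [-0.0, 1.0, 0.024, -0.001]
contact_force: [-0.4, -0.2, 0.1]
grip_width: 0.053
grasp_force: 0.0
```

Run:
```python
from h import *
s=get_state(); print(s['time_s'],np.round(T(s),4).tolist())
```

```text
3.275 [[0.9988, 0.0483, -0.0014, 0.5014], [0.0483, -0.9988, 0.0002, -0.3244], [-0.0014, -0.0003, -1.0, 0.0365], [0.0, 0.0, 0.0, 1.0]]
```

Request:
move_arm(
  commands=[
    {"tx": -2,"ty": -1,"tz": -15,"wx": 0,"wy": 0,"wz": 0,"jaw": 0.6},
    {"tx": 0,"ty": 0,"tz": -13,"wx": 0,"wy": 0,"wz": 0,"jaw": 0.6},
    {"tx": 0,"ty": 0,"tz": 0,"wx": 0,"wy": 0,"wz": 0,"jaw": 0.3},
    {"tx": 0,"ty": 0,"tz": 0,"wx": 0,"wy": 0,"wz": 0,"jaw": 0},
    {"tx": 0,"ty": 0,"tz": 0,"wx": 0,"wy": 0,"wz": 0,"jaw": 0},
  ],
)

```text
time_s: 3.9
tcp_pos: [0.4995, -0.3263, 0.009]
tcp_rot: [0.0, 1.0, 0.024, 0.0]
contact_force: [-0.0, 0.1, -0.7]
grip_width: 0.0281
grasp_force: 0.0
```

Request:
move_arm(
  commands=[
    {"tx": 0,"ty": 0,"tz": 0,"wx": 0,"wy": 0,"wz": 0,"jaw": 0},
    {"tx": 0,"ty": 0,"tz": 0,"wx": 0,"wy": 0,"wz": 0,"jaw": 0},
  ],
)

```text
time_s: 4.15
tcp_pos: [0.4993, -0.3263, 0.0089]
tcp_rot: [0.0, 1.0, 0.024, 0.0]
contact_force: [-0.9, -1.1, 1.9]
grip_width: 0.0178
grasp_force: 40.0
```

The grasp is a little high, so I'll regrip 5 mm lower.

Request:
move_arm(
  commands=[
    {"tx": 0,"ty": 0,"tz": 0,"wx": 0,"wy": 0,"wz": 0,"jaw": 0.35},
    {"tx": 0,"ty": 0,"tz": -5,"wx": 0,"wy": 0,"wz": 0,"jaw": 0.35},
    {"tx": 0,"ty": 0,"tz": 0,"wx": 0,"wy": 0,"wz": 0,"jaw": 0.35},
    {"tx": 0,"ty": 0,"tz": 0,"wx": 0,"wy": 0,"wz": 0,"jaw": 0},
    {"tx": 0,"ty": 0,"tz": 0,"wx": 0,"wy": 0,"wz": 0,"jaw": 0},
  ],
  newtons=50,
)

```text
time_s: 4.78
tcp_pos: [0.4991, -0.3261, 0.0036]
tcp_rot: [0.0, 1.0, 0.023, 0.0]
contact_force: [0.4, 0.4, -1.4]
grip_width: 0.0175
grasp_force: 50.0
```

Request:
move_arm(
  commands=[
    {"tx": 0,"ty": 0,"tz": 0,"wx": 0,"wy": 0,"wz": 0,"jaw": 0},
    {"tx": 0,"ty": 0,"tz": 0,"wx": 0,"wy": 0,"wz": 0,"jaw": 0},
    {"tx": 0,"ty": 0,"tz": 20,"wx": 0,"wy": 0,"wz": 0,"jaw": 0},
    {"tx": 0,"ty": 0,"tz": 30,"wx": 0,"wy": 0,"wz": 0,"jaw": 0},
    {"tx": 0,"ty": 0,"tz": 30,"wx": 0,"wy": 0,"wz": 0,"jaw": 0},
  ],
)

```text
time_s: 5.4
tcp_pos: [0.4987, -0.326, 0.0841]
tcp_rot: [-0.0, 1.0, 0.023, -0.0]
contact_force: [1.2, 0.3, -1.4]
grip_width: 0.0178
grasp_force: 50.0
```

Request:
move_arm(
  commands=[
    {"tx": -15,"ty": 53,"tz": 5,"wx": 0,"wy": 0,"wz": -2,"jaw": 0},
    {"tx": -15,"ty": 54,"tz": 0,"wx": 0,"wy": 0,"wz": -2,"jaw": 0},
    {"tx": -15,"ty": 54,"tz": 0,"wx": 0,"wy": 0,"wz": -2,"jaw": 0},
    {"tx": -15,"ty": 53,"tz": 0,"wx": 0,"wy": 0,"wz": -2,"jaw": 0},
    {"tx": -15,"ty": 53,"tz": 0,"wx": 0,"wy": 0,"wz": -1.3,"jaw": 0},
  ],
)

```text
time_s: 6.02
tcp_pos: [0.4235, -0.0576, 0.0887]
tcp_rot: [-0.0, 0.998, -0.058, 0.0]
contact_force: [-0.0, 0.6, -1.4]
grip_width: 0.0179
grasp_force: 50.0
```

Request:
move_arm(
  commands=[
    {"tx": -12,"ty": 53,"tz": 0,"wx": 0,"wy": 0,"wz": 0,"jaw": 0},
    {"tx": 0,"ty": 0,"tz": -15,"wx": 0,"wy": 0,"wz": 0,"jaw": 0},
    {"tx": 0,"ty": 0,"tz": 0,"wx": 0,"wy": 0,"wz": 0,"jaw": 0},
  ],
)

```text
time_s: 6.4
tcp_pos: [0.4112, -0.0057, 0.0731]
tcp_rot: [0.0, 0.998, -0.057, -0.001]
contact_force: [0.3, -0.2, -2.1]
grip_width: 0.018
grasp_force: 50.0
```

Run:
```python
from h import *
s=get_state(); M=T(s); print(s['time_s'],np.round(s['q'],2),np.round(M,4).tolist())
ex=np.array([.9934,-.1149]);ey=np.array([.1149,.9934]);O=np.array([.654,.013])
for n in("scene","side"):
    c=grab(n);W=cloud(c);P=W.reshape(-1,3);C=c["image"].reshape(-1,3).astype(int)
    I=np.c_[(P[:,:2]-O)@ex,(P[:,:2]-O)@ey]*1000
    b=(P[:,2]>.05)&(P[:,2]<.11)&(I[:,0]>-200)&(I[:,0]<-108)&(I[:,1]>-80)&(I[:,1]<20)&(C.sum(1)>250)
    Q=np.c_[I,P[:,2]*1000][b]
    print(n,b.sum()); sh=Q[(Q[:,0]<-132)&(Q[:,0]>-175)]; hk=Q[(Q[:,1]>-35)]
    print(" shaft",sh.mean(0).round(1),np.polyfit(sh[:,0],sh[:,1],1).round(3),np.polyfit(sh[:,0],sh[:,2],1).round(3)) if len(sh)>5 else 0
    if len(hk)>5: print(" hook",hk.mean(0).round(1),np.percentile(hk,[3,97],axis=0).round(1).tolist())
a=np.hstack([cv2.resize(load("side")["image"][150:290,270:400],None,fx=3,fy=3,interpolation=2),cv2.resize(load("scene")["image"][130:270,250:380],None,fx=3,fy=3,interpolation=2)])
cv2.imwrite("pics/s2.png",a)
```

```text
6.4 [ 0.47  0.09 -0.75 -0.   -0.73  0.99] [[0.9936, -0.1132, -0.0015, 0.4112], [-0.1132, -0.9936, -0.0006, -0.0057], [-0.0014, 0.0007, -1.0, 0.0731], [0.0, 0.0, 0.0, 1.0]]
scene 68
 shaft [-146.7  -48.5   84.6] [-5.2000e-02 -5.6197e+01] [-2.3000e-02  8.1203e+01]
 hook [-124.8  -27.4   82.7] [[-127.4, -32.7, 80.4], [-121.1, -21.1, 84.4]]
side 86
 shaft [-154.2  -49.1   84.4] [ 3.7000e-02 -4.3352e+01] [-6.6000e-02  7.4169e+01]
 hook [-125.6  -28.1   86.3] [[-128.7, -33.5, 84.5], [-122.4, -22.4, 88.5]]
```

View pics/s2.png

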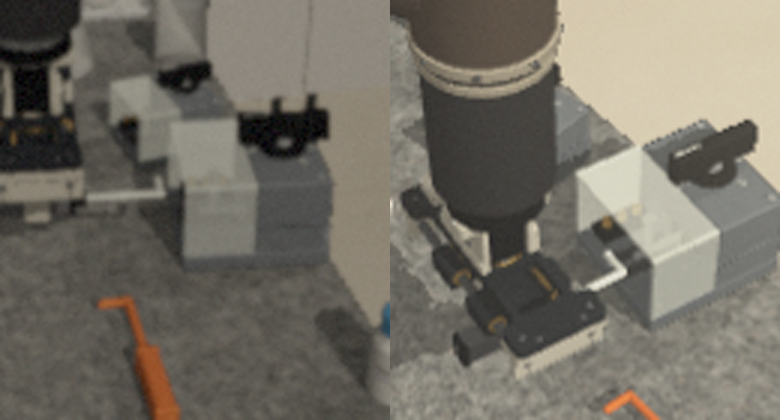

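The crops show the white hook just in front of the guard mouth (left crop (160,185), right crop (615,262)), pointing left, with the shaft at isolator y ≈ -48. I'll lower it to about z 52 and slide it in.

Request:
move_arm(
  commands=[
    {"tx": 0,"ty": 0,"tz": -20,"wx": 0,"wy": 0,"wz": 0,"jaw": 0},
    {"tx": 0,"ty": 0,"tz": -10,"wx": 0,"wy": 0,"wz": 0,"jaw": 0},
    {"tx": 0,"ty": 0,"tz": 0,"wx": 0,"wy": 0,"wz": 0,"jaw": 0},
    {"tx": 15,"ty": -1.7,"tz": 0,"wx": 0,"wy": 0,"wz": 0,"jaw": 0},
    {"tx": 15,"ty": -1.7,"tz": 0,"wx": 0,"wy": 0,"wz": 0,"jaw": 0},
  ],
)

```text
time_s: 7.12
tcp_pos: [0.444, -0.0094, 0.0443]
tcp_rot: [-0.0, 0.998, -0.057, 0.001]
contact_force: [0.6, 0.0, -1.8]
grip_width: 0.018
grasp_force: 50.0
```

Request:
move_arm(
  commands=[
    {"tx": 15,"ty": -1.7,"tz": 0,"wx": 0,"wy": 0,"wz": 0,"jaw": 0},
    {"tx": 15,"ty": -1.7,"tz": 0,"wx": 0,"wy": 0,"wz": 0,"jaw": 0},
    {"tx": 15,"ty": -1.7,"tz": 0,"wx": 0,"wy": 0,"wz": 0,"jaw": 0},
    {"tx": 0,"ty": 0,"tz": 0,"wx": 0,"wy": 0,"wz": 0,"jaw": 0},
  ],
)

```text
time_s: 7.62
tcp_pos: [0.4883, -0.0147, 0.0434]
tcp_rot: [0.0, 0.998, -0.058, 0.0]
contact_force: [0.3, -0.5, -1.7]
grip_width: 0.0175
grasp_force: 50.0
```

Run:
```python
from h import *
s=get_state(); M=T(s); print(s['time_s'],np.round(M,4).tolist())
L=[]
for n,(r,q) in {"side":(170,305),"scene":(165,300)}.items():
    c=grab(n); L.append(cv2.resize(c["image"][r:r+80,q:q+100],None,fx=4,fy=5,interpolation=2))
cv2.imwrite("pics/s3.png",np.hstack(L))
```

```text
7.625 [[0.9933, -0.1156, 0.0001, 0.4883], [-0.1156, -0.9933, -0.0001, -0.0147], [0.0001, 0.0001, -1.0, 0.0434], [0.0, 0.0, 0.0, 1.0]]
```

View pics/s3.png

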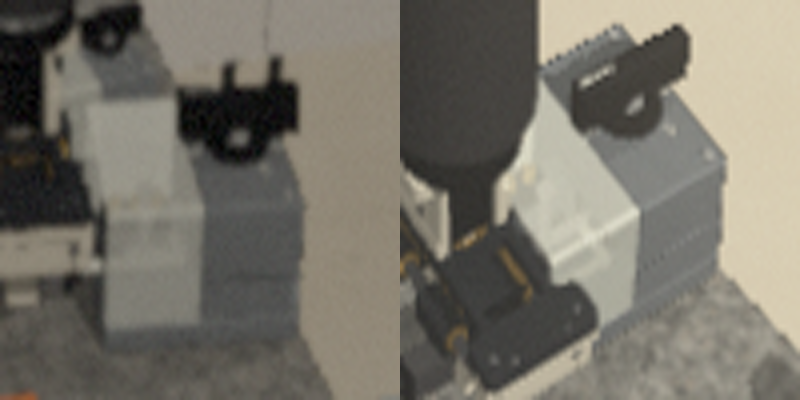

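The hook is inside the guard (left crop (150,215)) with no contact force. Next I'll slide it sideways behind the post.

Request:
move_arm(
  commands=[
    {"tx": 0.5,"ty": 10,"tz": 0,"wx": 0,"wy": 0,"wz": 0,"jaw": 0},
    {"tx": 1.2,"ty": 10,"tz": 0,"wx": 0,"wy": 0,"wz": 0,"jaw": 0},
    {"tx": 0,"ty": 0,"tz": 0,"wx": 0,"wy": 0,"wz": 0,"jaw": 0},
  ],
)

```text
time_s: 8.1
tcp_pos: [0.489, 0.0064, 0.0438]
tcp_rot: [-0.0, 0.998, -0.057, 0.0]
contact_force: [1.2, -1.0, -1.0]
grip_width: 0.0176
grasp_force: 50.0
```

Request:
move_arm(
  commands=[
    {"tx": 1,"ty": 8,"tz": 0,"wx": 0,"wy": 0,"wz": 0,"jaw": 0},
    {"tx": 1,"ty": 6,"tz": 0,"wx": 0,"wy": 0,"wz": 0,"jaw": 0},
    {"tx": 0,"ty": 0,"tz": 0,"wx": 0,"wy": 0,"wz": 0,"jaw": 0},
  ],
)

```text
time_s: 8.48
tcp_pos: [0.4909, 0.0199, 0.0436]
tcp_rot: [-0.0, 0.998, -0.057, 0.0]
contact_force: [-0.2, 0.3, -0.3]
grip_width: 0.0176
grasp_force: 50.0
```

Request:
move_arm(
  commands=[
    {"tx": -8,"ty": 1,"tz": 0,"wx": 0,"wy": 0,"wz": 0,"jaw": 0},
    {"tx": -5,"ty": 0.6,"tz": 0,"wx": 0,"wy": 0,"wz": 0,"jaw": 0},
    {"tx": 0,"ty": 0,"tz": 0,"wx": 0,"wy": 0,"wz": 0,"jaw": 0},
  ],
)

```text
time_s: 8.85
tcp_pos: [0.4772, 0.0209, 0.0437]
tcp_rot: [0.0, 0.998, -0.058, -0.0]
contact_force: [-0.1, -0.5, -0.7]
grip_width: 0.0177
grasp_force: 50.0
```

Request:
move_arm(
  commands=[
    {"tx": -4,"ty": 0.5,"tz": 0,"wx": 0,"wy": 0,"wz": 0,"jaw": 0},
    {"tx": -4,"ty": 0.5,"tz": 0,"wx": 0,"wy": 0,"wz": 0,"jaw": 0},
  ],
)

```text
time_s: 9.1
tcp_pos: [0.4698, 0.022, 0.0436]
tcp_rot: [-0.0, 0.998, -0.058, 0.0]
contact_force: [0.6, -0.6, -2.8]
grip_width: 0.0176
grasp_force: 50.0
```

Request:
move_arm(
  commands=[
    {"tx": -4,"ty": 0.5,"tz": 0,"wx": 0,"wy": 0,"wz": 0,"jaw": 0},
    {"tx": -3,"ty": 0.3,"tz": 0,"wx": 0,"wy": 0,"wz": 0,"jaw": 0},
  ],
)

```text
time_s: 9.35
tcp_pos: [0.4626, 0.0228, 0.0436]
tcp_rot: [-0.0, 0.998, -0.058, 0.0]
contact_force: [2.0, -0.4, -0.6]
grip_width: 0.0178
grasp_force: 50.0
```

Request:
move_arm(
  commands=[
    {"tx": -3,"ty": 0.3,"tz": 0,"wx": 0,"wy": 0,"wz": 0,"jaw": 0},
  ],
)

```text
time_s: 9.48
tcp_pos: [0.4597, 0.0232, 0.0436]
tcp_rot: [-0.0, 0.998, -0.058, 0.0]
contact_force: [5.6, -0.7, -2.8]
grip_width: 0.0176
grasp_force: 50.0
```

Request:
move_arm(
  commands=[
    {"tx": -2,"ty": 0.2,"tz": 0,"wx": 0,"wy": 0,"wz": 0,"jaw": 0},
  ],
)

```text
time_s: 9.6
tcp_pos: [0.4594, 0.0239, 0.0441]
tcp_rot: [-0.001, 0.998, -0.057, 0.002]
contact_force: [11.5, -2.1, -4.9]
grip_width: 0.0176
grasp_force: 50.0
```

The force rose to 11.5 N after about 32 mm, which looks like the stop. I'll check it visually.

Run:
```python
from h import *
L=[]
for n,(r,q) in {"side":(170,305),"scene":(165,300)}.items():
    c=grab(n); L.append(cv2.resize(c["image"][r:r+80,q:q+100],None,fx=4,fy=5,interpolation=2))
cv2.imwrite("pics/s4.png",np.hstack(L)); print(get_state()["contact_force"])
```

```text
[ 8.73623422 -2.95160174 -3.67345265]
```

View pics/s4.png

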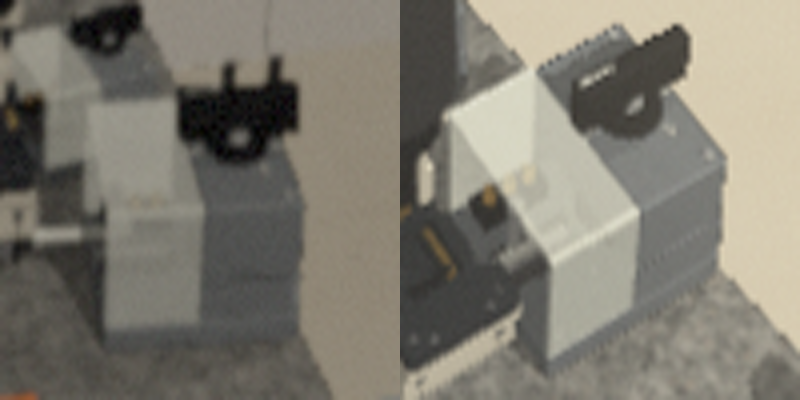

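The hook is still inside the guard, bearing on the drawn post (right crop (520,255)). I'll back it off the post, move it aside and withdraw it.

Request:
move_arm(
  commands=[
    {"tx": 5,"ty": -0.6,"tz": 0,"wx": 0,"wy": 0,"wz": 0,"jaw": 0},
    {"tx": 6,"ty": -0.7,"tz": 0,"wx": 0,"wy": 0,"wz": 0,"jaw": 0},
    {"tx": -1,"ty": -10,"tz": 0,"wx": 0,"wy": 0,"wz": 0,"jaw": 0},
    {"tx": -1.2,"ty": -12,"tz": 0,"wx": 0,"wy": 0,"wz": 0,"jaw": 0},
    {"tx": -1.2,"ty": -11,"tz": 0,"wx": 0,"wy": 0,"wz": 0,"jaw": 0},
  ],
)

```text
time_s: 10.32
tcp_pos: [0.4648, -0.0121, 0.0435]
tcp_rot: [0.0, 0.998, -0.058, -0.0]
contact_force: [-0.5, -1.2, -1.2]
grip_width: 0.0176
grasp_force: 50.0
```

Request:
move_arm(
  commands=[
    {"tx": 0,"ty": 0,"tz": 0,"wx": 0,"wy": 0,"wz": 0,"jaw": 0},
  ],
)

```text
time_s: 10.45
tcp_pos: [0.4649, -0.0121, 0.0435]
tcp_rot: [0.0, 0.998, -0.058, -0.0]
contact_force: [-0.1, 0.6, -0.6]
grip_width: 0.018
grasp_force: 50.0
```

Request:
move_arm(
  commands=[
    {"tx": -14,"ty": 1.6,"tz": 0,"wx": 0,"wy": 0,"wz": 0,"jaw": 0},
    {"tx": -14,"ty": 1.6,"tz": 0,"wx": 0,"wy": 0,"wz": 0,"jaw": 0},
    {"tx": -14,"ty": 1.6,"tz": 0,"wx": 0,"wy": 0,"wz": 0,"jaw": 0},
    {"tx": -12,"ty": 1.4,"tz": 0,"wx": 0,"wy": 0,"wz": 0,"jaw": 0},
    {"tx": 0,"ty": 0,"tz": 0,"wx": 0,"wy": 0,"wz": 0,"jaw": 0},
  ],
)

```text
time_s: 11.08
tcp_pos: [0.4105, -0.0046, 0.0438]
tcp_rot: [-0.0, 0.998, -0.057, 0.0]
contact_force: [-0.4, 0.1, -1.2]
grip_width: 0.0181
grasp_force: 50.0
```

Request:
move_arm(
  commands=[
    {"tx": 0,"ty": -20,"tz": 35,"wx": 0,"wy": 0,"wz": 1,"jaw": 0},
    {"tx": 10,"ty": -50,"tz": 15,"wx": 0,"wy": 0,"wz": 2,"jaw": 0},
    {"tx": 15,"ty": -55,"tz": 0,"wx": 0,"wy": 0,"wz": 2,"jaw": 0},
    {"tx": 18,"ty": -55,"tz": 0,"wx": 0,"wy": 0,"wz": 2,"jaw": 0},
    {"tx": 18,"ty": -55,"tz": 0,"wx": 0,"wy": 0,"wz": 2,"jaw": 0},
  ],
)

```text
time_s: 11.7
tcp_pos: [0.4734, -0.2419, 0.0938]
tcp_rot: [0.0, 1.0, 0.022, 0.0]
contact_force: [1.6, 0.8, 0.1]
grip_width: 0.0178
grasp_force: 50.0
```

Request:
move_arm(
  commands=[
    {"tx": 16,"ty": -50,"tz": 0,"wx": 0,"wy": 0,"wz": 0,"jaw": 0},
    {"tx": 11,"ty": -36,"tz": -20,"wx": 0,"wy": 0,"wz": 0,"jaw": 0},
    {"tx": 0,"ty": 0,"tz": -40,"wx": 0,"wy": 0,"wz": 0,"jaw": 0},
    {"tx": 0,"ty": 0,"tz": -20,"wx": 0,"wy": 0,"wz": 0,"jaw": 0},
    {"tx": 0,"ty": 0,"tz": 0,"wx": 0,"wy": 0,"wz": 0,"jaw": 0},
  ],
)

```text
time_s: 12.32
tcp_pos: [0.4982, -0.3257, 0.0116]
tcp_rot: [-0.001, 1.0, 0.021, -0.002]
contact_force: [0.0, 0.5, -1.5]
grip_width: 0.0173
grasp_force: 50.0
```

Request:
move_arm(
  commands=[
    {"tx": 0,"ty": 0,"tz": -6,"wx": 0,"wy": 0,"wz": 0,"jaw": 0},
    {"tx": 0,"ty": 0,"tz": -2,"wx": 0,"wy": 0,"wz": 0,"jaw": 0},
    {"tx": 0,"ty": 0,"tz": 0,"wx": 0,"wy": 0,"wz": 0,"jaw": 0},
  ],
)

```text
time_s: 12.7
tcp_pos: [0.4998, -0.3258, 0.0062]
tcp_rot: [0.0, 1.0, 0.021, 0.0]
contact_force: [0.3, -0.3, -1.5]
grip_width: 0.018
grasp_force: 50.0
```

Request:
move_arm(
  commands=[
    {"tx": 0,"ty": 0,"tz": -2.5,"wx": 0,"wy": 0,"wz": 0,"jaw": 0},
    {"tx": 0,"ty": 0,"tz": 0,"wx": 0,"wy": 0,"wz": 0,"jaw": 0},
    {"tx": 0,"ty": 0,"tz": 0,"wx": 0,"wy": 0,"wz": 0,"jaw": 0.3},
    {"tx": 0,"ty": 0,"tz": 0,"wx": 0,"wy": 0,"wz": 0,"jaw": 0.6},
    {"tx": 0,"ty": 0,"tz": 0,"wx": 0,"wy": 0,"wz": 0,"jaw": 0.6},
  ],
)

```text
time_s: 13.32
tcp_pos: [0.4993, -0.3258, 0.003]
tcp_rot: [-0.0, 1.0, 0.021, -0.0]
contact_force: [0.0, 0.3, 0.3]
grip_width: 0.0408
grasp_force: 0.0
```

Request:
move_arm(
  commands=[
    {"tx": 0,"ty": 0,"tz": 20,"wx": 0,"wy": 0,"wz": 0,"jaw": 0.6},
    {"tx": 0,"ty": 0,"tz": 45,"wx": 0,"wy": 0,"wz": 0,"jaw": 0.6},
    {"tx": 0,"ty": 0,"tz": 60,"wx": 0,"wy": 0,"wz": 0,"jaw": 0.6},
    {"tx": 0,"ty": 20,"tz": 55,"wx": 0,"wy": 0,"wz": 0,"jaw": 0.6},
    {"tx": 20,"ty": 50,"tz": 20,"wx": 0,"wy": 0,"wz": -1,"jaw": 0.6},
  ],
)

```text
time_s: 13.95
tcp_pos: [0.5202, -0.2568, 0.2071]
tcp_rot: [0.001, 1.0, 0.011, 0.003]
contact_force: [2.2, 0.0, -0.6]
grip_width: 0.0527
grasp_force: 0.0
```

Request:
move_arm(
  commands=[
    {"tx": 24,"ty": 54,"tz": 0,"wx": 0,"wy": 0,"wz": -2,"jaw": 0.6},
    {"tx": 27,"ty": 54,"tz": 0,"wx": 0,"wy": 0,"wz": -2,"jaw": 0.6},
    {"tx": 27,"ty": 54,"tz": 0,"wx": 0,"wy": 0,"wz": -2,"jaw": 0.6},
    {"tx": 28,"ty": 54,"tz": 0,"wx": 0,"wy": 0,"wz": -2,"jaw": 0.6},
    {"tx": 28,"ty": 53,"tz": 0,"wx": 0,"wy": 0,"wz": 0,"jaw": 0.6},
  ],
)

```text
time_s: 14.58
tcp_pos: [0.6539, 0.0151, 0.2032]
tcp_rot: [-0.0, 0.998, -0.058, 0.0]
contact_force: [0.5, -0.1, 0.5]
grip_width: 0.052
grasp_force: 0.0
```

Request:
move_arm(
  commands=[
    {"tx": 0,"ty": 0,"tz": 0,"wx": 0,"wy": 0,"wz": 0,"jaw": 0.6},
  ],
)

```text
time_s: 14.7
tcp_pos: [0.6546, 0.0168, 0.202]
tcp_rot: [0.0, 0.998, -0.056, -0.0]
contact_force: [-1.3, -1.1, -0.9]
grip_width: 0.053
grasp_force: 0.0
```

Run:
```python
from h import *
s=get_state(); M=T(s); print(s['time_s'],np.round(s['q'],2),np.round(M,4).tolist())
c=grab("wrist");W=cloud(c);P=W.reshape(-1,3);C=c["image"].reshape(-1,3).astype(int)
b=(P[:,2]>.128)&(P[:,2]<.145)&(P[:,0]>.58)&(P[:,0]<.73)&(P[:,1]>-.05)&(P[:,1]<.08)
print(b.sum(),cv2.minAreaRect((P[b][:,:2]*1000).astype(np.float32)))
d=grab("scene")
a=cv2.resize(d["image"][165:245,300:400],(500,400),interpolation=2)
cv2.imwrite("pics/s5.png",np.hstack([a,cv2.resize(c["image"],(300,400))[:,:300]]))
```

```text
14.7 [ 0.32  0.34 -0.07 -0.   -1.16  1.14] [[0.9938, -0.1113, -0.0007, 0.6546], [-0.1113, -0.9938, -0.0001, 0.0168], [-0.0007, 0.0001, -1.0, 0.202], [0.0, 0.0, 0.0, 1.0]]
2058 ((658.5394287109375, 14.882254600524902), (15.749191284179688, 89.31098175048828), 83.33586883544922)
```

View pics/s5.png

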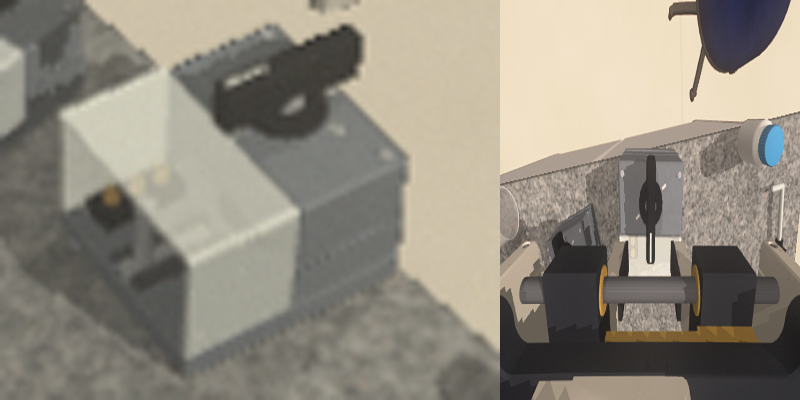

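The post now stands near the mouth (left panel (140,235)), so the bolt is drawn. The bar is still at on, centred at (0.657,0.014). I'll descend and grip it.

Request:
move_arm(
  commands=[
    {"tx": 2,"ty": -3,"tz": -30,"wx": 0,"wy": 0,"wz": 0,"jaw": 0.6},
    {"tx": 0,"ty": 0,"tz": -30,"wx": 0,"wy": 0,"wz": 0,"jaw": 0.6},
    {"tx": 0,"ty": 0,"tz": -20,"wx": 0,"wy": 0,"wz": 0,"jaw": 0.6},
    {"tx": 0,"ty": 0,"tz": -10,"wx": 0,"wy": 0,"wz": 0,"jaw": 0.6},
    {"tx": 0,"ty": 0,"tz": 0,"wx": 0,"wy": 0,"wz": 0,"jaw": 0.6},
  ],
)

```text
time_s: 15.42
tcp_pos: [0.655, 0.0093, 0.1129]
tcp_rot: [0.0, 0.998, -0.058, -0.0]
contact_force: [-0.1, -0.2, 0.5]
grip_width: 0.0526
grasp_force: 0.0
```

Request:
move_arm(
  commands=[
    {"tx": 0,"ty": 0,"tz": 0,"wx": 0,"wy": 0,"wz": 0,"jaw": 0.3},
    {"tx": 0,"ty": 0,"tz": 0,"wx": 0,"wy": 0,"wz": 0,"jaw": 0.12},
    {"tx": 0,"ty": 0,"tz": 0,"wx": 0,"wy": 0,"wz": 0,"jaw": 0.12},
    {"tx": 0,"ty": 0,"tz": 0,"wx": 0,"wy": 0,"wz": 0,"jaw": 0.12},
  ],
  newtons=25,
)

```text
time_s: 15.92
tcp_pos: [0.656, 0.0127, 0.1135]
tcp_rot: [-0.002, 0.998, -0.058, 0.001]
contact_force: [-3.0, 22.8, 4.1]
grip_width: 0.0186
grasp_force: 11.5
```

Request:
move_arm(
  commands=[
    {"tx": 0,"ty": 4,"tz": 0,"wx": 0,"wy": 0,"wz": 0,"jaw": 0},
    {"tx": 0,"ty": 0,"tz": 0,"wx": 0,"wy": 0,"wz": 0,"jaw": 0},
    {"tx": 0,"ty": 0,"tz": 0,"wx": 0,"wy": 0,"wz": 0,"jaw": 0},
  ],
)

```text
time_s: 16.3
tcp_pos: [0.656, 0.0143, 0.1135]
tcp_rot: [-0.0, 0.998, -0.058, 0.001]
contact_force: [2.6, 1.3, 1.7]
grip_width: 0.0156
grasp_force: 25.0
```

Request:
move_arm(
  commands=[
    {"tx": 0,"ty": 0,"tz": 0,"wx": 0,"wy": 0,"wz": -5,"jaw": 0},
    {"tx": 0,"ty": 0,"tz": 0,"wx": 0,"wy": 0,"wz": -5,"jaw": 0},
  ],
  newtons=40,
)

```text
time_s: 16.55
tcp_pos: [0.6561, 0.0145, 0.1135]
tcp_rot: [-0.0, 0.989, -0.146, 0.001]
contact_force: [2.3, 2.0, 0.9]
grip_width: 0.0159
grasp_force: 40.0
```

Request:
move_arm(
  commands=[
    {"tx": 0,"ty": 0,"tz": 0,"wx": 0,"wy": 0,"wz": -8,"jaw": 0},
    {"tx": 0,"ty": 0,"tz": 0,"wx": 0,"wy": 0,"wz": -8,"jaw": 0},
    {"tx": 0,"ty": 0,"tz": 0,"wx": 0,"wy": 0,"wz": -8,"jaw": 0},
  ],
)

```text
time_s: 16.92
tcp_pos: [0.6563, 0.015, 0.1135]
tcp_rot: [-0.001, 0.937, -0.349, 0.001]
contact_force: [3.6, 3.7, -3.2]
grip_width: 0.0154
grasp_force: 40.0
```

Request:
move_arm(
  commands=[
    {"tx": 0,"ty": 0,"tz": 0,"wx": 0,"wy": 0,"wz": -8,"jaw": 0},
    {"tx": 0,"ty": 0,"tz": 0,"wx": 0,"wy": 0,"wz": -8,"jaw": 0},
    {"tx": 0,"ty": 0,"tz": 0,"wx": 0,"wy": 0,"wz": -8,"jaw": 0},
    {"tx": 0,"ty": 0,"tz": 0,"wx": 0,"wy": 0,"wz": -2,"jaw": 0},
    {"tx": 0,"ty": 0,"tz": 0,"wx": 0,"wy": 0,"wz": 0,"jaw": 0},
  ],
)

```text
time_s: 17.55
tcp_pos: [0.6568, 0.0153, 0.1135]
tcp_rot: [-0.001, 0.836, -0.549, 0.001]
contact_force: [2.7, 4.7, -0.4]
grip_width: 0.0157
grasp_force: 40.0
```

Run:
```python
from h import *
s=get_state(); M=T(s); print(s['time_s'],np.degrees(np.arctan2(M[1,0],M[0,0])),s["ft_torque"],s["contact_force"],s["grip_width"])
```

```text
17.55 -66.6094107814108 [ 1.6330865  -1.41398676 -0.10367218] [ 2.72337048  4.72608612 -0.35342816] 0.015676332056544465
```

Turned the full 60°. I'll release, lift off and check.

Request:
move_arm(
  commands=[
    {"tx": 0,"ty": 0,"tz": 0,"wx": 0,"wy": 0,"wz": 0,"jaw": 0.3},
    {"tx": 0,"ty": 0,"tz": 0,"wx": 0,"wy": 0,"wz": 0,"jaw": 0.5},
    {"tx": 0,"ty": 0,"tz": 0,"wx": 0,"wy": 0,"wz": 0,"jaw": 0.5},
    {"tx": 0,"ty": 0,"tz": 25,"wx": 0,"wy": 0,"wz": 0,"jaw": 0.5},
    {"tx": 0,"ty": 0,"tz": 55,"wx": 0,"wy": 0,"wz": 0,"jaw": 0.5},
  ],
)

```text
time_s: 18.18
tcp_pos: [0.6534, 0.0137, 0.1909]
tcp_rot: [0.002, 0.836, -0.549, -0.002]
contact_force: [2.5, -0.4, 0.3]
grip_width: 0.0436
grasp_force: 0.0
```

Request:
move_arm(
  commands=[
    {"tx": -30,"ty": 0,"tz": 45,"wx": 0,"wy": 0,"wz": 0,"jaw": 0.5},
    {"tx": -40,"ty": 0,"tz": 40,"wx": 0,"wy": 0,"wz": 0,"jaw": 0.5},
    {"tx": 0,"ty": 0,"tz": 0,"wx": 0,"wy": 0,"wz": 0,"jaw": 0.5},
  ],
)

```text
time_s: 18.55
tcp_pos: [0.585, 0.0141, 0.283]
tcp_rot: [-0.003, 0.836, -0.549, 0.003]
contact_force: [-0.5, 0.2, -0.5]
grip_width: 0.0441
grasp_force: 0.0
```

Run:
```python
from h import *
for n in("scene","side"):
    c=grab(n);W=cloud(c);P=W.reshape(-1,3);C=c["image"].reshape(-1,3).astype(int)
    b=(P[:,2]>.125)&(P[:,2]<.142)&(P[:,0]>.58)&(P[:,0]<.73)&(P[:,1]>-.06)&(P[:,1]<.09)&(C.sum(1)<220)
    print(n,b.sum(),cv2.minAreaRect((P[b][:,:2]*1000).astype(np.float32)))
    b=(P[:,0]>.44)&(P[:,0]<.66)&(P[:,1]<-.28)&(P[:,1]>-.36)&(P[:,2]>.008)&(P[:,2]<.08)
    Q=P[b]; print(" grip top",np.percentile(Q[Q[:,0]<.53],95,axis=0).round(3)," hook",np.percentile(Q[Q[:,0]>.6],95,axis=0).round(3))
d=load("scene")
cv2.imwrite("pics/s6.png",cv2.resize(d["image"][150:350,260:460],(600,600),interpolation=2)); print(get_state()["time_s"])
```

```text
scene 180 ((656.0048217773438, 12.444721221923828), (20.9652042388916, 88.17865753173828), 23.481029510498047)
 grip top [ 0.526 -0.318  0.029]  hook [ 0.615 -0.297  0.019]
side 145 ((654.1854248046875, 12.929729461669922), (18.736194610595703, 88.32077026367188), 25.678081512451172)
 grip top [ 0.526 -0.319  0.027]  hook [ 0.615 -0.298  0.019]
18.65
```

View pics/s6.png

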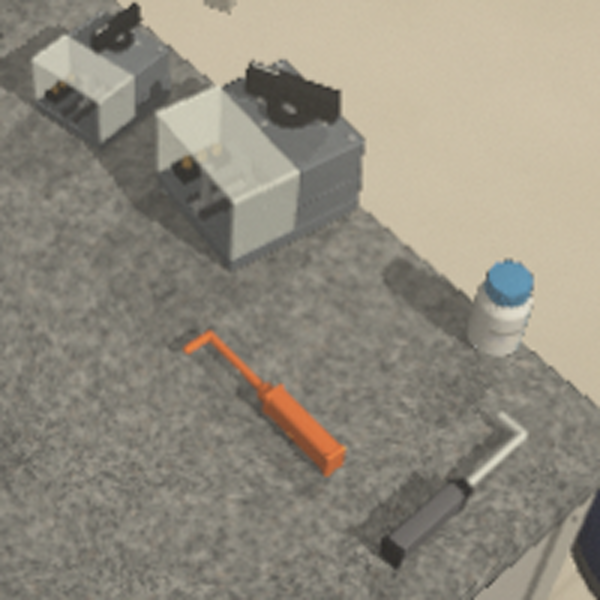

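The bar stands turned by about 60° at crop (292,95), which is off. The rod lies flat at crop (450,500), well clear of the isolator, and the bottle is unmoved. Handing in.

```bash
python3 -c "
from rig import *
print(sign_off())"
```

```text
the job is handed in; nothing more can be done
None
```

I pulled the bolt out to its stop with the hook rod, turned the switch about 60° clockwise to off, and laid the rod flat on the worktop clear of the isolator. The job is handed in; no verdict was returned.

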